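Take the red filter off the safelight and store it

TASK

Take the red filter frame off the safelight: lift it by its black grip past the sprung side catches until you feel it meet the keeper lugs above, without straining them, then draw it forward off the pegs. Stand it upright in the slot of the wooden storage stand, fully down, and let go; leave everything else where it stands.

Things in the scene. Friction and masses are not known exactly. Their poses are not given: they have to be found in the camera images.
- filter: Loose filter frame: upright aluminium plate, 120 mm wide (its y), 8 mm thick (x), 157 mm high (z) plus a black ribbed grip on top; 0.15 to 0.3 kg. Origin: middle of its lower edge; z up. Red pane up to z = 87 mm, open window above it up to z = 145 mm, then the top bar by which it hangs. A round bump on each side edge at z = 50 mm stands out 4 mm. Alike front and back.
- filter_grip (a point): Middle of the filter's black grip: 30 mm wide (y), 12 mm thick (x), from z = 156 to 200 mm above the filter's origin. Take it across its thickness, from above.
- filter_bar (a point): Middle of the underside of the filter's top bar (12 mm high, 8 mm thick, 120 mm wide), 145 mm above the filter's origin.
- safelight: Black safelight lamp, fixed on the table at a varying place: 90 mm deep (x), 150 mm wide (y), 185 mm high, foot 170 mm wide. Origin: middle of its underside, on the table; its front faces -x of its own frame, and the filter hangs there.
- pegs (a point): On the safelight, midway between the tops of its two steel pegs (y = +-23 mm, z = 180 mm, ends at x = -79 mm in the lamp's frame), under the hanging filter's top bar (x = -67 mm). To come off, the filter is lifted, then drawn toward the lamp's -x by 55 mm before it is raised further, and 90 mm before it is turned or moved sideways.
- lips (a point): Point at peg height, in line with the keeper. On each side (y = 34 to 48 mm, left and right) the brass keeper has a lip before the bar and a lug above it. Its height differs each time and is not reported: the bar clears the lips after a lift of 14 to 36 mm, and meets the lugs 7 mm later (21 to 43 mm). Ease down 2 mm from the lugs before drawing out. Never push the keeper with over 50 N.
- catches (a point): On the safelight, midway between its two sprung noses (y = +-64 mm), which hold the filter's side bumps down: some 5 to 8 N in all besides the weight, felt in the first 8 mm of the lift.
- stand: Storage stand, fixed on the table at a varying place: wooden base 90 mm (x) by 160 mm (y), 12 mm thick, with a grey slot along its y. Origin: middle of its underside; z up. The slot is 13 mm wide up to z = 41 mm, flares to about 28 mm at z = 60 mm, and is 134 mm long between end cheeks (top z = 41 mm).
- slot_floor (a point): Middle of the slot's floor, 12 mm above the stand's underside: here the middle of the filter's lower edge comes to stand, the filter's width along the slot.
- dev_tank: Bystander: black developing tank with orange cap, 98 mm wide, 138 mm high. Origin: middle of its underside.
- bottle_fixer: Bystander: brown bottle with black cap, 62 mm wide, 115 mm high. Origin: middle of its underside.
- bottle_wetting: Bystander: small brown bottle with white cap, 43 mm wide, 82 mm high. Origin: middle of its underside.
- graduate_250: Bystander: tall clear measuring cylinder, 66 by 76 mm, 235 mm high. Origin: middle of its underside.
- film_can_a: Bystander: film can with grey lid, 34 mm wide, 51 mm high. Origin: middle of its underside.
- film_can_c: Bystander: film can with orange lid, 34 mm wide, 51 mm high. Origin: middle of its underside.
- film_reel: Bystander: white film reel, 69 mm wide, 43 mm high. Origin: middle of its underside.

How it is judged:
By the outcome, as a careful person would: the job done as asked, in the order asked, and still so for the second after the job is handed in, with the robot touching nothing.
It also fails if it takes over 51 s, if anything falls off the work surface, if the arm or the gripper's body presses on something with over 40 N, if the wrist force passes 120 N, or if a joint passes its speed limit or range.

ROBOT

A 6-joint arm with a two-finger parallel gripper is mounted at the origin on a cart in front of the work surface, level with it; the furniture and walls round the work are solid. World frame = base frame: x ahead of the robot, y to its left, z up, the work surface at z = 0. Lengths are in m, angles in rad, forces in N, time in s.
With the tool pointing down it reaches from about 0.35 to 0.8 m from the base axis. Payload 7.3 kg.
Tool frame: the origin (TCP) lies between the finger pads; the fingertips stand 11 mm ahead of it and the grasp point (between the pads) lies 8 mm behind it (ctrl.tcp_to_tips is the distance from the TCP to the fingertips, in m); x points along the fingers, y is the direction in which the jaws open and shut, and the axes are right-handed (so a half turn about x gives the same grasp; the last joint's range is limited). The gripper opens to 85 mm and grips with 20 to 120 N. Pads are 22 mm wide; open, the fingers measure 114 mm over their backs; the gripper's body (76 mm by 85 mm) begins 54 mm behind the grasp point. The pads swing forward as they close: fully open they stand 13 mm farther back than shut.
Start: joints at [1.003, 0.342, 1.524, -0, 1.275, -0.146], TCP at [0.215, 0.479, 0.217] pointing down, gripper open.
Joint ranges: [-2.53, 2.53], [-0.77, 2.02], [0.04, 2.7], [-1, 4.14], [0.28, 2.66], [-3.11, 3.11]. Speed limits (rad/s): [2.57, 2.57, 3.14, 3.14, 3.14, 3.14].

INTERFACE

Orientations are given as a unit quaternion [x, y, z, w].
In Python, from station import sense, grab_frame, job, models, ctrl gives the robot as it stands.
- The arm moves only by the tool jog_arm, never from a script. Its arguments are lists of equal length, an entry for each row: "hand": the gripper's target within -1 to 1 (shut at 1, half-way at 0, fully open at -1); "dp": the shift along the tool's x, y, z in units of 0.1 m (1.0 is 0.1 m), a list of three; "spin": the turn about the tool's x in units of pi rad (1.0 is pi rad). In form: {"hand": [hand, ...], "dp": [[dx, dy, dz], ...], "spin": [spin, ...]}. A call has 1 to 12 rows; each row is the pose to reach, as a shift and turn from the pose commanded when the call began, along the tool's axes at that moment, turning the shorter way round; what a row does not reach only later rows make up. A row lasts 1/8 s, in which the tool goes at most 62.5 mm and 10.7 degrees, less where a joint would pass 70% of its speed; a pose out of reach is approached as far as the arm can. A call with a number of a shift or a turn outside -1 to 1 is refused whole. A call with a gripper value outside its range is refused whole. The fingers move at their own pace and stop on an object; the grip force is fixed at half the most. Time passes only in rows, so rows that repeat a pose let the fingers close. It gives the time, the measured TCP pose, the force and the opening at its end, in the units of the state.
- sense(): the state, without advancing time (a new reading comes with each control period).
- grab_frame(name): name is "scene" or "top" or "wrist"; returns a dict with "frame" (384x512x3 uint8, red, green, blue), "fx", "fy", "cx", "cy" (pixels), "R" (3x3) and "t" (3): a world point X has camera coordinates R X + t; the wrist camera has in their place "T_tool_cam" (4x4, takes a point from camera to tool coordinates, whose origin is the TCP and whose axes are the tool frame's). Camera axes: x right, y down, z forward; pixel columns grow to the right and rows downward; lengths in m; the calibration is good to about 2 mm. A picture is of the moment at which its call begins: read the wrist's pose just before it. There is no depth.
- job.sign_off(): hands the job in, once; it reports no verdict.
Trained networks look in the newest picture that a camera, given by its name, has taken for a name from the list of things; names that differ only in an ending like _2 or _b are one class to them, and where a whole thing is asked for, a point or a joint stands for the part that bears it (a point fixed in the world has none). Each returns a list of dicts, best first, with "p" (0 to 1); they miss things now and then, are a little off and sometimes report something else, mostly with a low value. They report only what shows in the picture. A call takes as long as a camera call.
- models.search_frame(name, camera): "extent" ([left, top, right, bottom] in pixels, round what is visible of it).
- models.place_of(name, camera): "at" ([column, row] in pixels: a listed point, or the origin of a listed thing).
The state is a dict: "t": time; "q": joint angles; "joint_velocities": joint speeds; "joint_efforts": joint torques, N m; "eef_pos": TCP position; "tcp_rot": TCP orientation; "contact_force": force on the tool from outside, world axes, zero at the start; "torque": the same for the moment, N m; "grip_width": opening from 0.0 (shut) to 1.0 (fully open).
Only numpy, scipy, OpenCV 4.12 (cv2) and the standard library are available. Lean on these libraries where they do the work, as an engineer would, in place of code of your own. Each camera call takes 0.05 s, during which the arm holds its last target. There are 200 camera calls.

## Working session

There is one attempt and no reset: what is moved stays moved. The work goes in short steps, Python scripts to look and compute and a tool call to move; the robot and the scene stay as the last step left them, time stands still between calls to the robot, and variables do not carry over. Pictures are saved under pics/ and viewed, about 8 in all and at most 12, crops included, and the job is handed in when it is done.

Besides the shell and the picture viewer there is one more tool, called after "Request:" in YAML: its name, and indented under it one key for each argument. jog_arm: Moves the arm, as the interface text tells. Shifts and turns lie within -1 to 1; 1 stands for 0.1 m of shift or pi rad of turn. Its arguments: {"type":"object","properties":{"hand":{"type":"array","items":{"type":"number"}},"dp":{"type":"array","items":{"type":"array","items":{"type":"number"}}},"spin":{"type":"array","items":{"type":"number"}}},"required":["hand","dp","spin"]}

```bash
mkdir -p pics; ls; cat > h.py <<'E'
import numpy as np, cv2
from station import sense, grab_frame, job, models, ctrl
from scipy.spatial.transform import Rotation as Ro
def cam(name):
    s=sense(); f=grab_frame(name)
    K=np.array([[f['fx'],0,f['cx']],[0,f['fy'],f['cy']],[0,0,1]])
    if 'R' in f: R,t=np.array(f['R']),np.array(f['t'])
    else:
        T=np.eye(4);T[:3,:3]=Ro.from_quat(s['tcp_rot']).as_matrix();T[:3,3]=s['eef_pos']
        M=np.linalg.inv(T@np.array(f['T_tool_cam']));R,t=M[:3,:3],M[:3,3]
    return f['frame'],K,R,t
def ray(c,px):
    _,K,R,t=c; o=-R.T@t; d=R.T@np.linalg.inv(K)@np.array([px[0],px[1],1.]); return o,d/np.linalg.norm(d)
def atz(c,px,z):
    o,d=ray(c,px); return o+d*(z-o[2])/d[2]
def tri(rs):
    A=sum(np.eye(3)-np.outer(d,d) for o,d in rs); b=sum((np.eye(3)-np.outer(d,d))@o for o,d in rs)
    X=np.linalg.solve(A,b); return X,[np.linalg.norm(np.cross(X-o,d)) for o,d in rs]
def proj(c,X):
    _,K,R,t=c; p=K@(R@np.array(X)+t); return p[:2]/p[2]
def save(c,n): cv2.imwrite('pics/'+n,c[0][:,:,::-1])
E
python3 - <<'E'
from h import *
np.set_printoptions(precision=4,suppress=True)
cs={n:cam(n) for n in('scene','top')}
for n in cs: print(n,-cs[n][2].T@cs[n][3])
cv2.imwrite('pics/a.png',np.vstack([cs['scene'][0],cs['top'][0]])[:,:,::-1])
for nm in ['filter_grip','filter_bar','pegs','lips','catches','slot_floor','stand','safelight','filter','dev_tank','bottle_fixer','graduate_250','film_reel','film_can_a','film_can_c','bottle_wetting']:
    rs=[];o=nm
    for n in cs:
        r=models.place_of(nm,n)
        if r: rs.append(ray(cs[n],r[0]['at'])); o+=f" {n} {np.round(r[0]['at'],1)} p{r[0]['p']:.2f}"
    if len(rs)==2: X,e=tri(rs); o+=f" X {X} e {e[0]*1e3:.1f}"
    print(o)
print(sense())
E
```

```text
pics
scene [0.2783 0.4925 0.9519]
top [ 0.3802 -0.103   1.3406]
filter_grip scene [240.9 217.2] p0.73 top [258.3 189.4] p0.92 X [ 0.6279 -0.0697  0.0059] e 9.0
filter_bar scene [258.9 184.1] p0.67 top [255.4 193.1] p0.84 X [ 0.5748 -0.0684  0.1949] e 0.3
pegs scene [261.5 185.2] p0.67 top [259.  189.8] p0.66 X [ 0.5808 -0.0802  0.1776] e 6.6
lips scene [265.6 188.5] p0.89 top [255.8 198.8] p0.75 X [ 0.5578 -0.0699  0.1856] e 1.4
catches scene [260.  208.9] p0.88 top [257.1 198.1] p0.75 X [ 0.5755 -0.0712  0.0836] e 1.8
slot_floor scene [225.7 322.9] p0.87 top [166.2 218.2] p0.67 X [0.5142 0.2327 0.0173] e 3.6
stand scene [227.1 326.8] p0.67 top [167.3 221.3] p0.92 X [ 0.5081  0.2339 -0.001 ] e 1.0
safelight scene [238.2 218.4] p0.78 top [257.2 184.3] p0.59 X [ 0.6424 -0.0672 -0.0048] e 3.6
filter scene [261.8 221. ] p0.93 top [257.9 194.4] p0.85 X [ 0.5854 -0.0749  0.0189] e 14.7
dev_tank scene [322.8 160.3] p0.85 top [361. 219.] p0.59 X [ 0.5167 -0.4214 -0.0145] e 6.9
bottle_fixer scene [176.1 274.1] p0.67 top [187.  166.4] p0.80 X [0.7004 0.1748 0.0023] e 1.7
graduate_250 scene [15
[... 225 characters left out ...]
62 X [0.3618 0.0228 0.0033] e 6.3
film_can_c scene [316.1 281.9] p0.73 top [228.4 264.3] p0.62 X [0.3618 0.0228 0.0033] e 6.3
bottle_wetting scene [185. 249.] p0.52 top [206.1 159.1] p0.59 X [0.7197 0.106  0.0175] e 1.4
{'t': 1.7, 'q': array([ 1.003 ,  0.342 ,  1.5241,  0.0001,  1.2754, -0.146 ]), 'joint_velocities': array([-0.0003,  0.0008,  0.0001,  0.0004,  0.0009, -0.    ]), 'joint_efforts': array([  0.0004, -43.3563, -24.6278,  -0.0001,   0.0002,   0.    ]), 'eef_pos': array([0.2149, 0.479 , 0.2167]), 'tcp_rot': array([ 0.1481,  0.6914, -0.148 ,  0.6914]), 'contact_force': array([ 0.3059,  0.2385, -0.4995]), 'torque': array([-0.0147, -0.0503, -0.0088]), 'grip_width': 1.0010943352539716}
```

View pics/a.png

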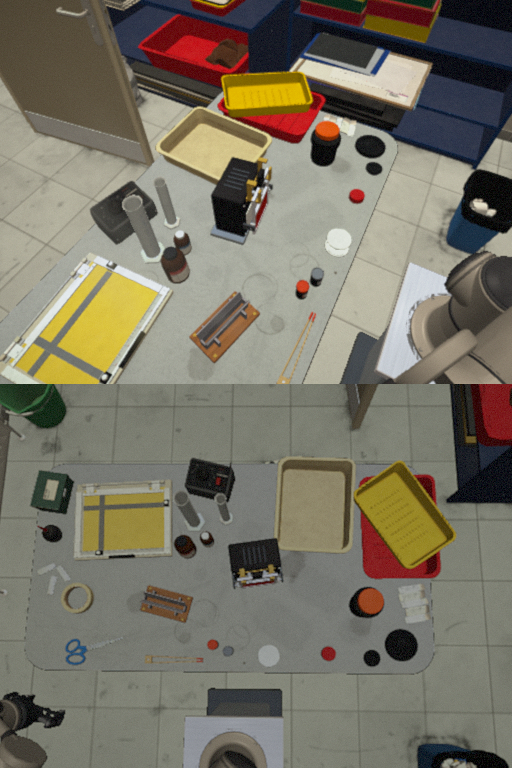

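Request:
jog_arm:
  hand: [-1,-1,-1]
  dp:
    - [-0.4,-0.74,1.0]
    - [-0.4,-0.74,1.0]
    - [-0.4,-0.74,1.0]
  spin: [0,0,0]

```text
t: 2.08
eef_pos: [0.2777, 0.3687, 0.2582]
tcp_rot: [0.15, 0.69, -0.149, 0.692]
contact_force: [-0.7, 0.4, -0.9]
grip_width: 1.0
```

Request:
jog_arm:
  hand: [-1,-1,-1]
  dp:
    - [-0.4,-0.74,1.0]
    - [-0.4,-0.74,1.0]
    - [-0.4,-0.74,1.0]
  spin: [0,0,0]

```text
t: 2.45
eef_pos: [0.3386, 0.2605, 0.2978]
tcp_rot: [0.15, 0.69, -0.149, 0.692]
contact_force: [0.5, -0.1, -0.0]
grip_width: 0.998
```

Request:
jog_arm:
  hand: [-1,-1,-1]
  dp:
    - [-0.4,-0.74,1.0]
    - [-0.4,-0.74,1.0]
    - [-0.4,-0.74,1.0]
  spin: [0,0,0]

```text
t: 2.82
eef_pos: [0.3994, 0.1522, 0.3371]
tcp_rot: [0.15, 0.691, -0.149, 0.692]
contact_force: [-1.0, 0.7, -0.5]
grip_width: 0.999
```

Request:
jog_arm:
  hand: [-1,-1,-1,-1,-1,-1,-1]
  dp:
    - [-0.4,-0.74,1.0]
    - [-0.4,-0.74,1.0]
    - [-0.4,-0.74,1.0]
    - [-0.4,-0.74,1.0]
    - [-0.4,-0.74,1.0]
    - [-0.4,-0.74,1.0]
    - [-0.4,-0.74,1.0]
  spin: [0.36,0.36,0.36,0.36,0.36,0.36,0.36]

```text
t: 3.7
eef_pos: [0.4585, 0.047, 0.3759]
tcp_rot: [0.494, 0.506, -0.495, 0.505]
contact_force: [0.3, 0.0, -0.1]
grip_width: 1.0
```

```bash
python3 - <<'E'
from h import *
np.set_printoptions(precision=4,suppress=True)
print(grab_frame('wrist')['T_tool_cam'])
c=cam('wrist'); save(c,'b.png'); s=sense(); print(s['t'],s['eef_pos'],Ro.from_quat(s['tcp_rot']).as_matrix(),s['q'])
for nm in ['filter_grip','filter_bar','pegs','lips','catches']:
    r=models.place_of(nm,'wrist'); print(nm,[(np.round(x['at'],1),x['p']) for x in r[:2]])
E
```

```text
[[-0.0004 -0.3075  0.9515 -0.1585]
 [ 1.     -0.0008  0.0002 -0.0001]
 [ 0.0007  0.9515  0.3075 -0.08  ]
 [ 0.      0.      0.      1.    ]]
3.8 [0.4585 0.0464 0.3762] [[-0.0009  0.9997  0.0233]
 [ 0.0006  0.0233 -0.9997]
 [-1.     -0.0009 -0.0006]] [-0.066   0.1444  1.3556  0.0005  1.6425 -0.0892]
filter_grip []
filter_bar [(array([339.9, 254.2]), 0.92)]
pegs [(array([336.2, 251.7]), 0.79)]
lips [(array([328. , 255.4]), 0.89)]
catches [(array([322.5, 230.8]), 0.97)]
```

View pics/b.png

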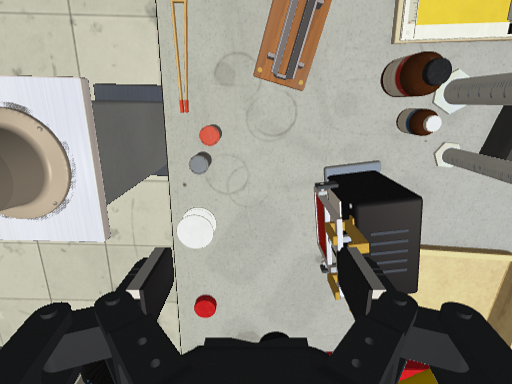

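Request:
jog_arm:
  hand: [-1,-1,-1,-1]
  dp:
    - [0,1.0,-0.4]
    - [0,1.0,-0.4]
    - [0,1.0,-0.4]
    - [0,1.0,-0.4]
  spin: [0,0,0,0]

```text
t: 4.55
eef_pos: [0.5576, 0.0868, 0.3765]
tcp_rot: [0.495, 0.505, -0.496, 0.504]
contact_force: [-0.8, 0.3, -0.3]
grip_width: 1.003
```

```bash
python3 - <<'E'
from h import *
np.set_printoptions(precision=4,suppress=True)
c=cam('wrist'); s=sense(); print(s['t'],s['eef_pos'],s['q'])
x=c[0][60:320,130:390]; cv2.imwrite('pics/c.png',cv2.resize(x,None,fx=2.3,fy=2.3,interpolation=2)[:,:,::-1])
np.savez('c2.npz',f=c[0],K=c[1],R=c[2],t=c[3])
for nm in ['filter_grip','filter_bar','pegs','lips','catches']:
    r=models.place_of(nm,'wrist'); print(nm,[(np.round(x['at'],1),x['p']) for x in r[:2]])
E
```

```text
4.6 [0.5573 0.0867 0.377 ] [ 0.0184  0.3561  1.0725 -0.      1.7129  0.0004]
filter_grip [(array([159.7, 151.5]), 0.69)]
filter_bar [(array([347.5, 141.1]), 0.5)]
pegs [(array([262.9, 276.8]), 0.98), (array([230.8,  59. ]), 0.63)]
lips [(array([258.6, 281.1]), 0.72)]
catches [(array([264.1, 249.6]), 0.8), (array([267.8, 277.1]), 0.47)]
```

View pics/c.png

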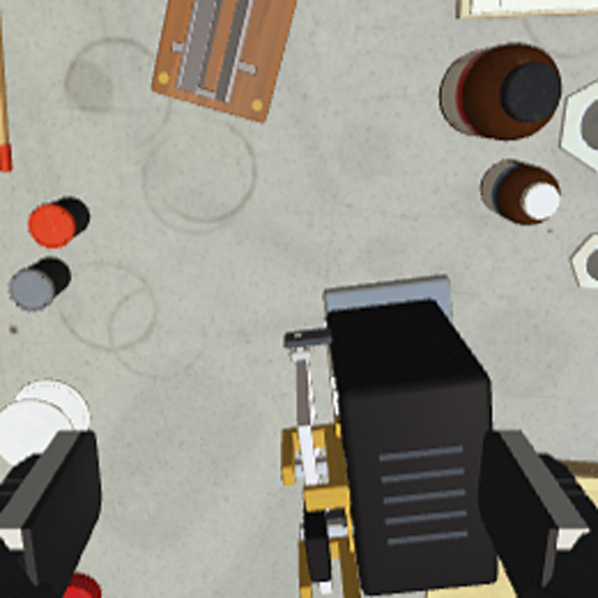

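Request:
jog_arm:
  hand: [-1,-1,-1,-1]
  dp:
    - [0,-0.1,1.0]
    - [0,-0.1,1.0]
    - [0,-0.1,1.0]
    - [0,-0.1,1.0]
  spin: [0,0,0,0]

```text
t: 5.35
eef_pos: [0.5496, -0.0128, 0.377]
tcp_rot: [0.496, 0.504, -0.495, 0.504]
contact_force: [0.4, 1.0, -0.8]
grip_width: 1.001
```

```bash
python3 - <<'E'
from h import *
np.set_printoptions(precision=4,suppress=True)
c=cam('wrist'); s=sense(); print(s['t'],s['eef_pos'],s['q'])
x=c[0][100:270,170:340]; cv2.imwrite('pics/d.png',cv2.resize(x,None,fx=3.5,fy=3.5,interpolation=2)[:,:,::-1])
np.savez('d.npz',f=c[0],K=c[1],R=c[2],t=c[3])
for nm in ['filter_grip','filter_bar','pegs','lips','catches']:
    r=models.place_of(nm,'wrist'); print(nm,[(np.round(x['at'],1),x['p']) for x in r[:2]])
E
```

```text
5.4 [ 0.5497 -0.0124  0.377 ] [-0.1622  0.3255  1.1167  0.0005  1.6989 -0.1808]
filter_grip [(array([277.1, 222.7]), 0.75), (array([150.8, 124.1]), 0.32)]
filter_bar [(array([274.8, 213.9]), 0.56)]
pegs [(array([273.8, 210.8]), 0.85), (array([276.1, 224. ]), 0.55)]
lips [(array([266.3, 214.1]), 0.91)]
catches [(array([269.5, 192.9]), 0.67)]
```

View pics/d.png

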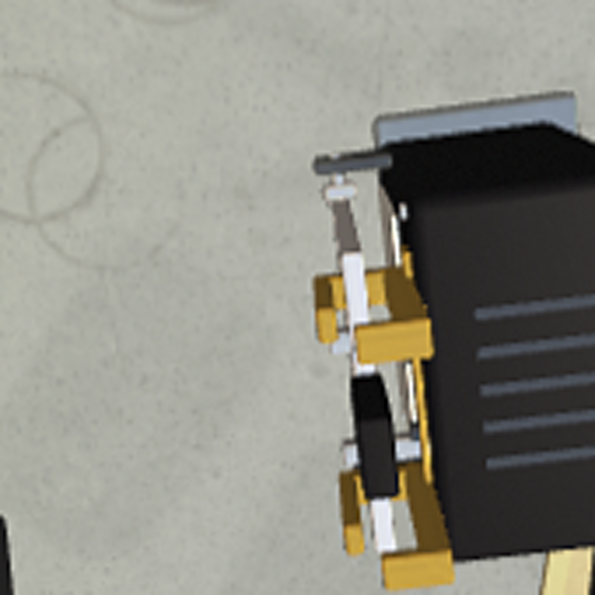

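```bash
python3 - <<'E'
from h import *
np.set_printoptions(precision=4,suppress=True)
def L(n): z=np.load(n); return z['f'],z['K'],z['R'],z['t']
c,d=L('c2.npz'),L('d.npz'); print(d[1][0],d[1][1])
pd=lambda u,v:(170+u/3.5,100+v/3.5); pc=lambda u,v:(130+u/2.3,60+v/2.3)
print('grip far end',tri([ray(d,pd(384,497)),ray(c,pc(321,580))]))
print('lug+ far edge R',tri([ray(d,pd(432,355)),ray(c,pc(349,511))]),'L',tri([ray(d,pd(357,363)),ray(c,pc(305,511))]))
print('grip far edge z.235',atz(d,pd(369,497),.235),atz(d,pd(398,495),.235), 'near top?',atz(d,pd(352,376),.235))
def yaw(a,b,z):
    A,B=atz(d,pd(*a),z),atz(d,pd(*b),z); return np.degrees(np.arctan2(B[1]-A[1],B[0]-A[0])),A,B
print('foot',yaw((378,120),(575,93),.01)); print('slot',yaw((478,313),(595,299),.185),yaw((488,463),(595,455),.185))
print('lugfront',yaw((357,363),(432,355),.23),yaw((385,588),(452,582),.23))
print('lampfront',yaw((412,205),(452,558),.185))
# stand in c (board top z=.012)
for p in [(152,91),(267,124)]: print('stand',atz(c,pc(*p),.012))
E
```

```text
[286.1748   0.     255.565 ] [  0.     286.1748 193.7822]
grip far end (array([ 0.5788, -0.089 ,  0.2339]), [np.float64(0.00040616074918467835), np.float64(0.00040616074918459465)])
lug+ far edge R (array([ 0.5901, -0.0329,  0.2496]), [np.float64(1.9363703098050322e-05), np.float64(1.936370309804743e-05)]) L (array([ 0.568 , -0.0386,  0.2421]), [np.float64(4.813806204791216e-05), np.float64(4.813806204760824e-05)])
grip far edge z.235 [ 0.5741 -0.0886  0.235 ] [ 0.5838 -0.0877  0.235 ] near top? [ 0.567  -0.0456  0.235 ]
foot (np.float64(8.685111488844587), array([0.5901, 0.0113, 0.01  ]), array([0.6905, 0.0267, 0.01  ]))
slot (np.float64(8.141850379248982), array([ 0.6155, -0.039 ,  0.185 ]), array([ 0.6578, -0.0329,  0.185 ])) (np.float64(5.66865483745639), array([ 0.6237, -0.0992,  0.185 ]), array([ 0.6645, -0.0951,  0.185 ]))
lugfront (np.float64(7.438878927222437), array([ 0.5688, -0.043 ,  0.23  ]), array([ 0.593 , -0.0398,  0.23  ])) (np.float64(6.821385243574085), array([ 0.5815, -0.1264,  0.23  ]), array([ 0.6048, -0.1236,  0.23  ]))
lampfront (np.float64(-80.67705453022243), array([0.5893, 0.0005, 0.185 ]), array([ 0.6125, -0.1408,  0.185 ]))
stand [0.4526 0.1678 0.012 ]
stand [0.5396 0.1454 0.012 ]
```

Request:
jog_arm:
  hand: [-0.2,-0.2,-0.2,-0.2,-0.2]
  dp:
    - [0,0.26,0.62]
    - [0.8,0.26,0.62]
    - [0.8,0.26,0.62]
    - [0.8,0.26,0.62]
    - [0.8,0.26,0.62]
  spin: [-0.041,-0.041,-0.041,-0.041,-0.041]

```text
t: 6.28
eef_pos: [0.5775, -0.0745, 0.2982]
tcp_rot: [0.462, 0.535, -0.461, 0.536]
contact_force: [-0.2, 0.3, 0.1]
grip_width: 0.599
```

```bash
python3 - <<'E'
from h import *
np.set_printoptions(precision=4,suppress=True)
c=cam('wrist'); s=sense(); print(s['t'],s['eef_pos'],Ro.from_quat(s['tcp_rot']).as_matrix()[:,1],s['grip_width'])
x=c[0][100:300,170:370]; cv2.imwrite('pics/e.png',cv2.resize(x,None,fx=3,fy=3,interpolation=2)[:,:,::-1])
np.savez('e.npz',f=c[0],K=c[1],R=c[2],t=c[3])
# predicted grip top face in crop
ps=np.radians(8.4);R=np.array([[np.cos(ps),-np.sin(ps)],[np.sin(ps),np.cos(ps)]])
for q in [(-6,-15),(6,-15),(6,15),(-6,15)]:
    X=np.r_[np.array([.5767,-.0737])+R@np.array(q)/1e3,.235]; print(q,(proj(c,X)-[170,100])*3)
E
```

```text
6.325 [ 0.5776 -0.0745  0.2985] [0.9891 0.1469 0.003 ] 0.5970858118414694
(-6, -15) [231.9253 357.6976]
(6, -15) [274.8675 357.658 ]
(6, 15) [275.6159 254.509 ]
(-6, 15) [230.9509 254.5359]
```

View pics/e.png

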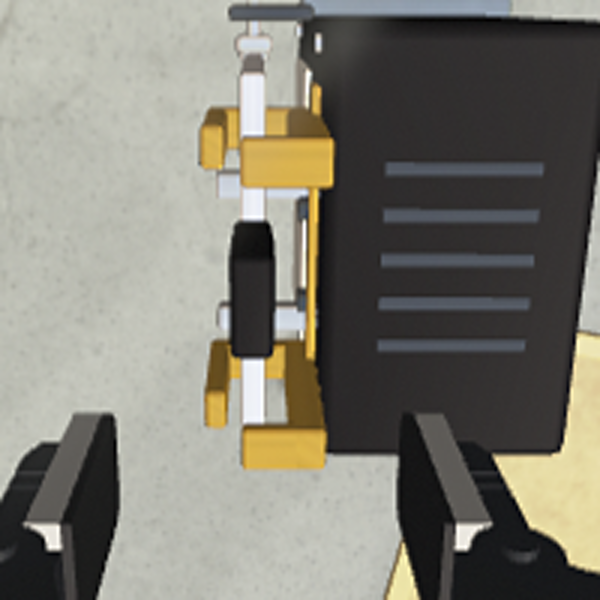

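Request:
jog_arm:
  hand: [-0.2,-0.2,-0.2,-0.2]
  dp:
    - [0.4,-0.008,-0.01]
    - [0.7,-0.008,-0.01]
    - [0.85,-0.008,-0.01]
    - [0.85,-0.008,-0.01]
  spin: [0,0,0,0]

```text
t: 6.82
eef_pos: [0.5761, -0.0738, 0.2119]
tcp_rot: [0.462, 0.535, -0.462, 0.535]
contact_force: [0.1, 0.1, 0.9]
grip_width: 0.598
```

Request:
jog_arm:
  hand: [0.2,0.5,0.6,0.6,1,1,1,1]
  dp:
    - [0,0,0]
    - [0,0,0]
    - [0,0,0]
    - [0,0,0]
    - [0,0,0]
    - [0,0,0]
    - [0,0,0]
    - [0,0,0]
  spin: [0,0,0,0,0,0,0,0]

```text
t: 7.82
eef_pos: [0.5761, -0.0739, 0.2121]
tcp_rot: [0.462, 0.535, -0.462, 0.536]
contact_force: [0.4, 0.5, 5.7]
grip_width: 0.115
```

```bash
python3 - <<'E'
from h import *
np.set_printoptions(precision=4,suppress=True)
def L(n): z=np.load(n); return z['f'],z['K'],z['R'],z['t']
d,e=L('d.npz'),L('e.npz')
pd=lambda u,v:(170+u/3.5,100+v/3.5); pe=lambda u,v:(170+u/3,100+v/3)
for a,b in [((357,363),(242,187)),((432,357),(332,187)),((432,320),(333,137)),((357,328),(244,137)),((385,588),(243,469)),((452,582),(325,469))]:
    print(tri([ray(d,pd(*a)),ray(e,pe(*b))]))
print('grip',tri([ray(d,pd(384,497)),ray(e,pe(252,357))]))
E
```

```text
(array([ 0.5687, -0.0412,  0.2346]), [np.float64(0.00021775972206657706), np.float64(0.00021775972206650564)])
(array([ 0.5914, -0.0364,  0.2417]), [np.float64(7.228925440902942e-05), np.float64(7.228925440916002e-05)])
(array([ 0.5896, -0.0233,  0.2453]), [np.float64(0.000497134395087628), np.float64(0.0004971343950874627)])
(array([ 0.5675, -0.0269,  0.243 ]), [np.float64(1.9799617938333513e-05), np.float64(1.9799617938543272e-05)])
(array([ 0.5815, -0.1273,  0.2288]), [np.float64(0.00015321453710301786), np.float64(0.0001532145371030096)])
(array([ 0.604 , -0.1195,  0.2366]), [np.float64(0.00041237700021426146), np.float64(0.0004123770002142375)])
grip (array([ 0.5785, -0.0868,  0.2386]), [np.float64(0.00028076338935172773), np.float64(0.0002807633893516333)])
```

Request:
jog_arm:
  hand: [1,1,1,1,1,1]
  dp:
    - [-0.03,0,0]
    - [-0.06,0,0]
    - [-0.09,0,0]
    - [-0.12,0,0]
    - [-0.15,0,0]
    - [-0.15,0,0]
  spin: [0,0,0,0,0,0]

```text
t: 8.57
eef_pos: [0.5764, -0.0739, 0.2278]
tcp_rot: [0.462, 0.535, -0.462, 0.536]
contact_force: [-0.1, -0.0, -2.6]
grip_width: 0.119
```

Request:
jog_arm:
  hand: [1,1,1]
  dp:
    - [-0.02,0,0]
    - [-0.04,0,0]
    - [-0.04,0,0]
  spin: [0,0,0]

```text
t: 8.95
eef_pos: [0.576, -0.0738, 0.2309]
tcp_rot: [0.462, 0.535, -0.462, 0.535]
contact_force: [0.2, -1.3, -2.5]
grip_width: 0.115
```

Request:
jog_arm:
  hand: [1,1,1]
  dp:
    - [-0.01,0,0]
    - [-0.015,0,0]
    - [-0.015,0,0]
  spin: [0,0,0]

```text
t: 9.32
eef_pos: [0.576, -0.0738, 0.2322]
tcp_rot: [0.462, 0.535, -0.462, 0.535]
contact_force: [0.2, -0.5, -3.4]
grip_width: 0.116
```

Request:
jog_arm:
  hand: [1,1]
  dp:
    - [-0.015,0,0]
    - [-0.015,0,0]
  spin: [0,0]

```text
t: 9.57
eef_pos: [0.576, -0.0738, 0.2339]
tcp_rot: [0.462, 0.535, -0.462, 0.535]
contact_force: [-0.0, 0.4, -2.4]
grip_width: 0.112
```

Request:
jog_arm:
  hand: [1,1]
  dp:
    - [-0.015,0,0]
    - [-0.015,0,0]
  spin: [0,0]

```text
t: 9.82
eef_pos: [0.576, -0.0738, 0.2354]
tcp_rot: [0.462, 0.535, -0.462, 0.535]
contact_force: [0.2, -0.4, -3.2]
grip_width: 0.113
```

Request:
jog_arm:
  hand: [1,1]
  dp:
    - [-0.015,0,0]
    - [-0.015,0,0]
  spin: [0,0]

```text
t: 10.07
eef_pos: [0.576, -0.0739, 0.2368]
tcp_rot: [0.462, 0.535, -0.462, 0.535]
contact_force: [0.3, 0.0, -2.1]
grip_width: 0.116
```

Request:
jog_arm:
  hand: [1,1]
  dp:
    - [-0.015,0,0]
    - [-0.015,0,0]
  spin: [0,0]

```text
t: 10.32
eef_pos: [0.576, -0.0738, 0.2384]
tcp_rot: [0.462, 0.535, -0.462, 0.535]
contact_force: [0.5, -1.0, -2.7]
grip_width: 0.116
```

Request:
jog_arm:
  hand: [1,1]
  dp:
    - [-0.015,0,0]
    - [-0.015,0,0]
  spin: [0,0]

```text
t: 10.58
eef_pos: [0.576, -0.0738, 0.2399]
tcp_rot: [0.462, 0.535, -0.462, 0.535]
contact_force: [0.7, 0.3, -2.6]
grip_width: 0.118
```

Request:
jog_arm:
  hand: [1,1]
  dp:
    - [-0.015,0,0]
    - [-0.015,0,0]
  spin: [0,0]

```text
t: 10.82
eef_pos: [0.576, -0.0739, 0.2414]
tcp_rot: [0.462, 0.535, -0.462, 0.535]
contact_force: [0.4, 0.4, -2.3]
grip_width: 0.113
```

Request:
jog_arm:
  hand: [1,1]
  dp:
    - [-0.015,0,0]
    - [-0.015,0,0]
  spin: [0,0]

```text
t: 11.08
eef_pos: [0.576, -0.0738, 0.2429]
tcp_rot: [0.462, 0.535, -0.462, 0.535]
contact_force: [0.0, -0.0, -3.6]
grip_width: 0.115
```

Request:
jog_arm:
  hand: [1,1]
  dp:
    - [-0.015,0,0]
    - [-0.015,0,0]
  spin: [0,0]

```text
t: 11.32
eef_pos: [0.576, -0.0738, 0.2444]
tcp_rot: [0.462, 0.535, -0.462, 0.535]
contact_force: [-0.2, 0.5, -2.8]
grip_width: 0.115
```

Request:
jog_arm:
  hand: [1,1]
  dp:
    - [-0.012,0,0]
    - [-0.012,0,0]
  spin: [0,0]

```text
t: 11.58
eef_pos: [0.576, -0.0738, 0.2455]
tcp_rot: [0.462, 0.535, -0.462, 0.535]
contact_force: [0.1, -0.0, -2.1]
grip_width: 0.114
```

Request:
jog_arm:
  hand: [1,1]
  dp:
    - [-0.012,0,0]
    - [-0.012,0,0]
  spin: [0,0]

```text
t: 11.82
eef_pos: [0.576, -0.0738, 0.2467]
tcp_rot: [0.462, 0.535, -0.462, 0.535]
contact_force: [-0.0, -0.9, -3.0]
grip_width: 0.115
```

Request:
jog_arm:
  hand: [1,1]
  dp:
    - [-0.012,0,0]
    - [-0.012,0,0]
  spin: [0,0]

```text
t: 12.08
eef_pos: [0.576, -0.0739, 0.2479]
tcp_rot: [0.462, 0.535, -0.462, 0.535]
contact_force: [0.7, 0.4, -3.2]
grip_width: 0.117
```

Request:
jog_arm:
  hand: [1,1]
  dp:
    - [-0.012,0,0]
    - [-0.012,0,0]
  spin: [0,0]

```text
t: 12.32
eef_pos: [0.576, -0.0738, 0.2491]
tcp_rot: [0.462, 0.535, -0.462, 0.535]
contact_force: [-1.3, 0.6, -2.2]
grip_width: 0.117
```

Request:
jog_arm:
  hand: [1,1]
  dp:
    - [-0.012,0,0]
    - [-0.012,0,0]
  spin: [0,0]

```text
t: 12.58
eef_pos: [0.576, -0.0738, 0.2503]
tcp_rot: [0.462, 0.535, -0.462, 0.535]
contact_force: [0.3, 1.4, -3.5]
grip_width: 0.111
```

Request:
jog_arm:
  hand: [1,1]
  dp:
    - [-0.012,0,0]
    - [-0.012,0,0]
  spin: [0,0]

```text
t: 12.82
eef_pos: [0.576, -0.0738, 0.2515]
tcp_rot: [0.462, 0.535, -0.462, 0.535]
contact_force: [-0.2, -0.2, -2.5]
grip_width: 0.114
```

Request:
jog_arm:
  hand: [1,1]
  dp:
    - [-0.012,0,0]
    - [-0.012,0,0]
  spin: [0,0]

```text
t: 13.08
eef_pos: [0.576, -0.0738, 0.2527]
tcp_rot: [0.462, 0.535, -0.462, 0.535]
contact_force: [-1.2, -0.2, -1.9]
grip_width: 0.115
```

Request:
jog_arm:
  hand: [1,1]
  dp:
    - [-0.012,0,0]
    - [-0.012,0,0]
  spin: [0,0]

```text
t: 13.32
eef_pos: [0.5757, -0.0738, 0.2528]
tcp_rot: [0.462, 0.536, -0.462, 0.535]
contact_force: [1.8, 0.3, -9.8]
grip_width: 0.114
```

Request:
jog_arm:
  hand: [1,1,1,1,1,1,1,1]
  dp:
    - [0.03,0,0]
    - [0.03,0,0]
    - [0.03,0,0]
    - [0.03,-0.05,0]
    - [0.03,-0.1,0]
    - [0.03,-0.15,0]
    - [0.03,-0.2,0]
    - [0.03,-0.2,0]
  spin: [0,0,0,0,0,0,0,0]

```text
t: 14.32
eef_pos: [0.5558, -0.0768, 0.251]
tcp_rot: [0.462, 0.535, -0.462, 0.535]
contact_force: [-0.3, -0.0, -3.3]
grip_width: 0.115
```

Clear of the lips without resistance; continue out.

Request:
jog_arm:
  hand: [1,1,1,1,1,1,1]
  dp:
    - [0,-0.12,0]
    - [0,-0.25,0]
    - [0,-0.4,0]
    - [0,-0.55,0]
    - [0,-0.7,0]
    - [0,-0.8,0]
    - [0,-0.8,0]
  spin: [0,0,0,0,0,0,0]

```text
t: 15.2
eef_pos: [0.4765, -0.0886, 0.2511]
tcp_rot: [0.462, 0.535, -0.462, 0.535]
contact_force: [0.3, 0.3, -2.4]
grip_width: 0.115
```

Request:
jog_arm:
  hand: [1,1,1,1,1]
  dp:
    - [-0.35,0,0]
    - [-0.7,0,-0.2]
    - [-0.7,0,-0.5]
    - [-0.7,0,-0.95]
    - [-0.7,0,-0.95]
  spin: [0,0,0,0,0]

```text
t: 15.82
eef_pos: [0.463, 0.0078, 0.3211]
tcp_rot: [0.461, 0.536, -0.461, 0.536]
contact_force: [-0.1, -2.5, -2.4]
grip_width: 0.116
```

Request:
jog_arm:
  hand: [1,1,1]
  dp:
    - [0,0,-0.4]
    - [0,0,-0.8]
    - [0,0,-1]
  spin: [0,0,0]

```text
t: 16.2
eef_pos: [0.4487, 0.1055, 0.3208]
tcp_rot: [0.462, 0.536, -0.462, 0.536]
contact_force: [0.3, -0.5, -3.1]
grip_width: 0.111
```

Request:
jog_arm:
  hand: [1,1,1,1,1,1]
  dp:
    - [0,0.06,-0.4]
    - [0,0.06,-0.8]
    - [0,0.06,-1]
    - [0,0.06,-1]
    - [0,0.06,-1]
    - [0,0.06,-1]
  spin: [0.04,0.08,0.127,0.127,0.127,0.127]

```text
t: 16.95
eef_pos: [0.4402, 0.2033, 0.3208]
tcp_rot: [-0.559, -0.433, 0.559, -0.433]
contact_force: [-0.3, 0.4, -3.1]
grip_width: 0.118
```

```bash
python3 - <<'E'
from h import *
np.set_printoptions(precision=4,suppress=True)
c=cam('wrist'); s=sense(); print(s['t'],s['eef_pos'],Ro.from_quat(s['tcp_rot']).as_matrix()[:,1],s['grip_width'],s['contact_force'])
x=c[0][90:330,190:400]; cv2.imwrite('pics/f.png',cv2.resize(x,None,fx=2.5,fy=2.5,interpolation=2)[:,:,::-1])
np.savez('f.npz',f=c[0],K=c[1],R=c[2],t=c[3])
for nm in ['slot_floor','stand']:
    r=models.place_of(nm,'wrist'); print(nm,[(np.round(x['at'],1),x['p'],atz(c,x['at'],.012 if nm=='slot_floor' else 0)) for x in r[:2]])
E
```

```text
17.0 [0.4401 0.2034 0.3209] [ 0.9683 -0.2498  0.0003] 0.11356028657992423 [-0.5142  0.0233 -2.8296]
slot_floor [(array([297.5, 122.9]), 0.83, array([0.5163, 0.2325, 0.012 ]))]
stand [(array([293.3, 124.2]), 0.66, array([0.5107, 0.231 , 0.    ]))]
```

View pics/f.png

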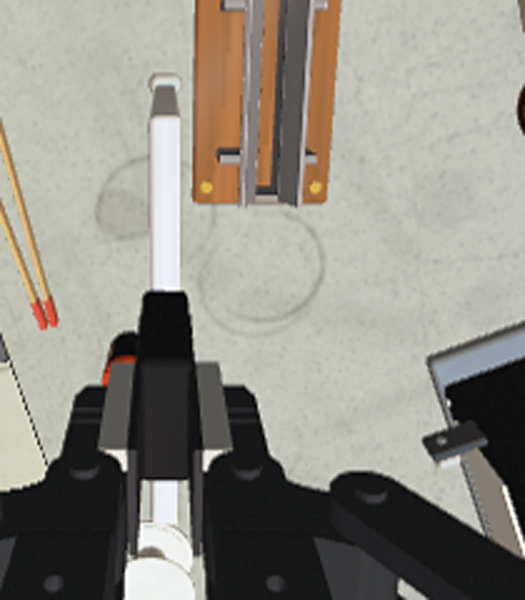

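```bash
python3 - <<'E'
from h import *
f=np.load('f.npz')['f'][0:180,230:350]; cv2.imwrite('pics/g.png',cv2.resize(f,None,fx=4.4,fy=3.3,interpolation=2)[:,:,::-1])
E
```

```text
(no output)
```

View pics/g.png

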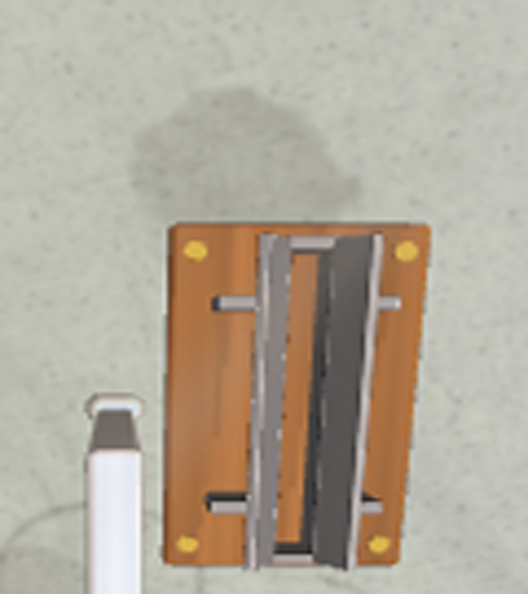

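```bash
python3 - <<'E'
from h import *
np.set_printoptions(precision=4,suppress=True)
z=np.load('f.npz'); c=(z['f'],z['K'],z['R'],z['t'])
p=lambda u,v:(230+u/4.4,v/3.3)
S=[atz(c,p(*q),.012) for q in [(196,250),(406,250),(188,544),(379,544)]]
print(np.array(S),'centre',np.mean(S,0))
a=lambda A,B:np.degrees(np.arctan2(*(B-A)[1::-1]))
print('yaw x',a(S[0],S[1]),a(S[2],S[3]),'y',a(S[2],S[0])-90,a(S[3],S[1])-90)
C=[atz(c,p(*q),.012) for q in [(431,226),(400,564)]];print('right edge',C,a(C[1],C[0])-90)
Rm=[atz(c,p(*q),.06) for q in [(266,236),(378,236),(251,570),(353,570)]];print('rim',np.array(Rm),'centre',np.mean(Rm,0),'yaw',a(Rm[2],Rm[0])-90,a(Rm[3],Rm[1])-90)
In=[atz(c,p(*q),.012) for q in [(305,250),(290,545)]];print('floor',np.array(In))
# filter in hand: upper line mid at z? far top bar corner check: top bar mid line near end
q=np.array([.4401,.2034,.3209]); Y=np.array([.9683,-.2498,0]); Z=np.array([-.2498,-.9683,0])
for w in (-.06,.06):print('pred bar end',w,proj(c,q+Z*w+[0,0,-.02]),'bottom',proj(c,q+Z*w+[0,0,-.177]))
E
```

```text
[[0.497  0.3092 0.012 ]
 [0.567  0.2912 0.012 ]
 [0.4624 0.1764 0.012 ]
 [0.5323 0.1583 0.012 ]] centre [0.5147 0.2338 0.012 ]
yaw x -14.482999439102924 -14.495801702901709 y -14.57868899942585 -14.63472957804423
right edge [array([0.5771, 0.299 , 0.012 ]), array([0.5381, 0.1461, 0.012 ])] -14.310034993018903
rim [[0.5152 0.3061 0.06  ]
 [0.5486 0.2975 0.06  ]
 [0.4802 0.17   0.06  ]
 [0.514  0.1613 0.06  ]] centre [0.5145 0.2337 0.06  ] yaw -14.428084855827706 -14.254020696924044
floor [[0.5333 0.2999 0.012 ]
 [0.4996 0.1662 0.012 ]]
pred bar end -0.06 [256.1085 135.3495] bottom [255.7538 119.7057]
pred bar end 0.06 [256.0728 299.0635] bottom [255.769  217.4817]
```

Request:
jog_arm:
  hand: [1,1,1,1,1,1,1,1]
  dp:
    - [0,0.32,-0.24]
    - [0,0.645,-0.48]
    - [0,0.645,-0.48]
    - [0.3,0.645,-0.48]
    - [0.6,0.645,-0.48]
    - [0.75,0.645,-0.48]
    - [0.75,0.645,-0.48]
    - [0.75,0.645,-0.48]
  spin: [0,0,0,0,0,0,0,0]

```text
t: 18.1
eef_pos: [0.5148, 0.2347, 0.2472]
tcp_rot: [0.56, 0.433, -0.558, 0.433]
contact_force: [0.2, -0.3, -3.1]
grip_width: 0.121
```

```bash
python3 - <<'E'
from h import *
np.set_printoptions(precision=4,suppress=True)
s=sense();R=Ro.from_quat(s['tcp_rot']).as_matrix(); print(s['t'],s['eef_pos'],R[:,1],s['contact_force'],'err tool',R.T@(np.array([.5146,.2338,.189])-s['eef_pos']))
E
```

```text
18.1 [0.5148 0.2347 0.2472] [ 0.9684 -0.2495  0.0021] [ 0.2187 -0.2589 -3.0976] err tool [ 0.0582 -0.0001  0.001 ]
```

Request:
jog_arm:
  hand: [1,1,1,1,1,1]
  dp:
    - [0.12,0,0]
    - [0.24,0,0]
    - [0.34,0,0]
    - [0.44,0,0]
    - [0.52,0,0]
    - [0.52,0,0]
  spin: [0,0,0,0,0,0]

```text
t: 18.85
eef_pos: [0.5139, 0.2345, 0.193]
tcp_rot: [-0.558, -0.433, 0.559, -0.433]
contact_force: [-0.7, 0.2, -2.1]
grip_width: 0.109
```

Request:
jog_arm:
  hand: [1,1,1]
  dp:
    - [0.015,0,0]
    - [0.025,0,0]
    - [0.025,0,0]
  spin: [0,0,0]

```text
t: 19.23
eef_pos: [0.5143, 0.2347, 0.1915]
tcp_rot: [0.559, 0.433, -0.559, 0.433]
contact_force: [0.0, -0.8, -2.8]
grip_width: 0.117
```

Request:
jog_arm:
  hand: [1,1,1]
  dp:
    - [0.012,0,0]
    - [0.012,0,0]
    - [0.012,0,0]
  spin: [0,0,0]

```text
t: 19.6
eef_pos: [0.5142, 0.2347, 0.1901]
tcp_rot: [0.559, 0.433, -0.559, 0.433]
contact_force: [-0.5, 0.9, -3.2]
grip_width: 0.113
```

Request:
jog_arm:
  hand: [1,1,1]
  dp:
    - [0.01,0,0]
    - [0.01,0,0]
    - [0.01,0,0]
  spin: [0,0,0]

```text
t: 19.98
eef_pos: [0.5143, 0.2347, 0.1892]
tcp_rot: [0.559, 0.433, -0.559, 0.433]
contact_force: [0.0, 0.1, -2.1]
grip_width: 0.112
```

Request:
jog_arm:
  hand: [1,1,1]
  dp:
    - [0.012,0,0]
    - [0.012,0,0]
    - [0.012,0,0]
  spin: [0,0,0]

```text
t: 20.35
eef_pos: [0.5148, 0.2347, 0.1891]
tcp_rot: [0.56, 0.433, -0.558, 0.434]
contact_force: [0.0, -2.1, 5.5]
grip_width: 0.113
```

Request:
jog_arm:
  hand: [1,1,1]
  dp:
    - [0.01,0,0]
    - [0.01,0,0]
    - [0.01,0,0]
  spin: [0,0,0]

```text
t: 20.72
eef_pos: [0.5153, 0.2346, 0.1891]
tcp_rot: [0.56, 0.432, -0.558, 0.434]
contact_force: [-2.0, -1.8, 11.9]
grip_width: 0.114
```

Request:
jog_arm:
  hand: [1,0.7,0.4,0.1,-0.2,-0.2,-0.2,-0.2]
  dp:
    - [-0.015,0,0]
    - [-0.015,0,0]
    - [-0.015,0,0]
    - [-0.015,0,0]
    - [-0.015,0,0]
    - [-0.015,0,0]
    - [-0.015,0,0]
    - [-0.015,0,0]
  spin: [0,0,0,0,0,0,0,0]

```text
t: 21.72
eef_pos: [0.5142, 0.2346, 0.1884]
tcp_rot: [0.559, 0.433, -0.559, 0.433]
contact_force: [0.7, -0.1, -0.1]
grip_width: 0.6
```

Request:
jog_arm:
  hand: [-0.2,-0.2,-0.2,-0.2,-0.2]
  dp:
    - [-0.2,0,0]
    - [-0.5,0,0]
    - [-0.8,0,0]
    - [-1,0,0]
    - [-1,0,0]
  spin: [0,0,0,0,0]

```text
t: 22.35
eef_pos: [0.5149, 0.2349, 0.2899]
tcp_rot: [0.56, 0.433, -0.558, 0.434]
contact_force: [-0.1, 0.5, 0.3]
grip_width: 0.598
```

```bash
python3 - <<'E'
from h import *
np.set_printoptions(precision=4,suppress=True)
s=sense(); print(s['t'],s['eef_pos'],s['contact_force'],s['grip_width'])
w,c=cam('wrist'),cam('scene')
a=cv2.resize(w[0][20:260,150:390],(500,500),interpolation=2); b=cv2.resize(c[0][240:370,170:300],(300,300),interpolation=2)
o=np.zeros((500,800,3),np.uint8);o[:,:500]=a;o[:300,500:]=b;cv2.imwrite('pics/h.png',o[:,:,::-1])
ps=np.radians(-14.45);R=np.array([[np.cos(ps),-np.sin(ps)],[np.sin(ps),np.cos(ps)]])
for z in (.212,.168):
  for q in [(-6,-15),(6,-15),(6,15),(-6,15)]:
    X=np.r_[np.array([.5146,.2338])+R@np.array(q)/1e3,z]; print(z,q,(proj(w,X)-[150,20])*500/240)
E
```

```text
22.35 [0.5149 0.2349 0.2899] [-0.0598  0.4751  0.3152] 0.5980847552415504
0.212 (-6, -15) [206.2711 406.2834]
0.212 (6, -15) [234.384  406.2296]
0.212 (6, 15) [234.8811 338.464 ]
0.212 (-6, 15) [205.7176 338.5089]
0.168 (-6, -15) [207.881  372.9829]
0.168 (6, -15) [232.02   372.9412]
0.168 (6, 15) [232.3691 313.9974]
0.168 (-6, 15) [207.4597 314.0324]
```

View pics/h.png

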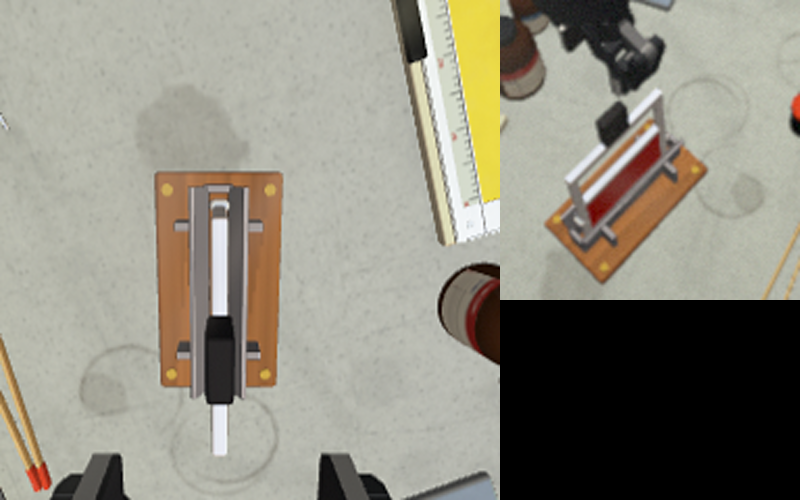

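```bash
python3 -c "
from station import job; print(job.sign_off())"
```

```text
the job is handed in; nothing more can be done
None
```

The red filter frame is off the safelight and standing upright in the slot of the storage stand, fully down and released. I handed the job in after about 22 s of robot time.

- **Lifting off:** I gripped the frame by its black grip and lifted it past the catches. It met the keeper lugs at a lift of about 41 mm, where the measured force rose from about 3 N to about 10 N and the rise stopped.
- **Drawing out:** I eased down about 2 mm and drew the frame 100 mm straight forward. The readings during the draw showed no resistance.
- **Placing:** I lowered it into the slot until it met the floor. It touched at the tool height I had predicted, 0.189 m, with a push of about 12 N. Then I let go and backed off 100 mm.

**Last checks:** The forces after letting go were close to zero. In the wrist picture the grip sits within about a millimetre of where a fully seated frame should be. The scene picture also shows the frame upright in the slot. I did not take a closing picture of the other items. Two early network readings were wrong and I did not use them: one for the filter grip's position, and one that gave both film cans the same spot. No final check failed.

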